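Click the colour wheel to the carton being packed

ROBOT

A 7-joint arm with a two-finger parallel gripper is mounted at the origin on the work surface. World frame = base frame: x ahead of the robot, y to its left, z up, the work surface at z = 0. Lengths are in m, angles in degrees, forces in N, time in s.
With the tool pointing down it reaches from about 0.425 to 0.875 m from the base axis. Payload 9.9 kg.
Tool frame: the origin (TCP) lies at the centre of the arm's flange, where the gripper is bolted on; the fingertips stand 173 mm ahead of it and the grasp point (between the pads) lies 155 mm ahead of it (robot.pinch_z is the distance from the TCP to the grasp point, in m); z points along the fingers, y is the line along which they close (so a half turn about z gives the same grasp; the last joint's range is limited). The gripper opens to 85 mm and grips with 20 to 120 N. Pads are 22 mm wide; open, the fingers measure 114 mm over their backs; the gripper's body (76 mm by 85 mm) begins 54 mm behind the grasp point. The pads swing forward as they close: fully open they stand 13 mm farther back than shut.
Start: joints at [-78.025, 32.985, 1.427, 82.34, -0.859, 64.687, -3.237], TCP at [0.195, 0.646, 0.405] pointing down, gripper open.
Joint ranges: [-157.87, 157.87], [-19.46, 123.44], [-87.15, 90], [11.01, 140.99], [-62.26, 242.26], [9.8, 113.94], [-161.44, 161.44]. Speed limits (degrees/s): [127.2, 127.2, 172.46, 172.46, 180, 180, 180].

INTERFACE

Orientations are given as [roll, pitch, yaw] about the fixed x, y, z axes, in that order (R = Rz(yaw) Ry(pitch) Rx(roll)).
In Python, from workcell import robot gives the robot as it stands. The module is installed in compiled form; this text tells all that it offers.
- The arm moves only by the tool move_arm, never from a script. Its argument "targets" is a list of rows, each an object of numbers: "tx", "ty", "tz": the shift along the tool's x, y, z in cm; "twist": the turn about the tool's z in rad. In form: [{"tx": .., "ty": .., "tz": .., "twist": ..}, ...]. A call has 1 to 8 rows; each row is the pose to reach, as a shift and turn from the pose commanded when the call began, along the tool's axes at that moment; what a row does not reach only later rows make up. A row lasts 1/10 s, in which the tool goes at most 50 mm and 8.59 degrees, less where a joint would pass 70% of its speed; a pose out of reach is approached as far as the arm can. A call with a gripper value outside its range is refused whole. "fingers" is the closure, from -1 (fully open) to 1 (shut), set as the call begins (left out, the last holds). The fingers move at their own pace and stop on an object; the grip force is fixed at half the most. Time passes only in rows, so rows that repeat a pose let the fingers close. It gives the time, the measured TCP pose, the force, the opening and the grip force at its end, in the units of the state.
- robot.get_obs(): the state, without advancing time (a new reading comes with each control period).
- robot.read_camera(name): name is "side" or "top"; returns a dict with "pixels" (384x512x3 uint8, blue, green, red), "fx", "fy", "cx", "cy" (pixels), "k1" (the pictures are not rectified: a ray, as slopes to the right and down, at radius r is drawn at 1 + k1 r^2 times it, then the intrinsics apply), "xyz" and "attitude" of the camera in the world. Camera axes: x right, y up, looking along -z (the intrinsics and any distortion apply to the point x, -y, -z); pixel columns grow to the right and rows downward; lengths in m; the calibration is good to about 2 mm. A picture is of the moment at which its call begins. There is no depth.
- robot.sign_off(): hands the job in; it is judged then, once.
The state is a dict: "time": time; "qpos": joint angles; "dq": joint speeds; "effort": joint torques, N m; "position": TCP position; "orientation": TCP orientation; "contact_force": force on the tool from outside, world axes, zero at the start; "wrist_torque": the same for the moment, N m; "opening": finger opening in m; "finger_force": force on a finger pad.
Only numpy, scipy, OpenCV 4.12 (cv2) and the standard library are available. Lean on these libraries where they do the work, as an engineer would, in place of code of your own. Each camera call takes 0.05 s, during which the arm holds its last target. There are 200 camera calls.

TASK

Look which carton (green, yellow or blue) stands in the white frame on the packing mat, then flick the black toothed thumbwheel of the blue counter forward with a fingertip, click by click, until exactly that colour has clicked into the window of its white hood. Forward means that the free teeth, on the side away from the hood, travel to the right as seen with the hood behind them; do not let the wheel click past the colour. Push the teeth gently, grasp nothing, leave the cartons and everything else where they stand, and finish clear of everything.

Things in the scene. Friction and masses are not known exactly. Their poses are not given: they have to be found in the camera images.
- counter: Blue counter fixed to the table. Origin on the table under the wheel's upright axis; x towards the hood (away from the robot at yaw 0), y left, z up. Housing block 40 mm high, x -10 to +95 mm, y +-95 mm, with a nose (y +-35 mm) out to x = -35 mm; white hood over x +5 to +95 mm, top 79 mm up (81 at the window's black frame). Beyond block and nose the teeth have only the table below them.
- wheel_mid (a point): Centre of the black thumbwheel on its upright axis, 55 mm above the table; axes as the counter's. Disc of radius 46 mm with 6 radial teeth 8 mm thick, 60 degrees apart, to radius 70 mm; disc and teeth 45 to 65 mm above the table. At every click, teeth stand 30 degrees either side of -x, so gaps are centred at 180 and 180 +- 60 degrees; a gap is 49 mm wide at radius 57 mm.
- window (a point): Centre of the window in the hood's top (opening 30 x 36 mm), 37 mm from the wheel's axis towards the hood. Through it one sees the dot (24 mm, on the wheel) of the present colour. In forward order the dots are white, orange, red, green, yellow, blue (then white again); it starts at orange.
- wheel (a joint): Wheel angle, rad, growing forward: anticlockwise from above, teeth on the -x side go towards the counter's -y. A click is 1.047 (60 degrees). A sprung ball resists (1 to 4 N at the teeth) until a little (6 degrees) past half-way, then snaps the wheel to the next click, where it stays and does not run on. Window: 0 white, 1.047 orange, 2.094 red, 3.142 green, 4.189 yellow, 5.236 blue, 6.283 white.
- packing_place (a point): Centre of the white frame (about 100 x 140 mm) near one end of the black rubber packing mat (360 x 160 x 4 mm, fixed), on the mat's top. Exactly one carton stands here; the two others stand on the same mat 115 and 230 mm away.
- green_carton_mid (a point): Centre of the green carton, 60 x 100 x 45 mm (x, y, z), with a paper band; loose, 0.16 kg, not to be moved.
- yellow_carton_mid (a point): Centre of the yellow carton, same size; loose, not to be moved.
- blue_carton_mid (a point): Centre of the blue carton, same size; loose, not to be moved.
- tape_roll: Bystander: roll of brown tape lying flat, 90 mm across, 48 mm high; origin under its centre.
- glue_pot: Bystander: small white glue bottle with an orange label and a red cap, 44 mm across, 85 mm high; origin under its centre.
- pen_cup: Bystander: empty black pen cup, 76 mm across, 95 mm high; origin under its centre.
- stapler: Bystander: red stapler, 150 x 40 x 48 mm; origin under its centre, x along its length.
- eraser: Bystander: white and blue eraser, 55 x 22 x 13 mm; origin under its centre.
Things that resemble listed ones, but are neither listed nor needed, are in the scene too. There is more than one size of the part that bears yellow_carton_mid; the job needs the smaller.

How it is judged:
By the outcome, as a careful person would: the job done as asked, in the order asked, and still so for the second after the job is handed in, with the robot touching nothing.
It also fails if it takes over 58 s, if anything falls off the work surface, if the arm or the gripper's body presses on something with over 40 N, if the wrist force passes 120 N, or if a joint passes its speed limit or range.

## Working session

There is one attempt and no reset: what is moved stays moved. The work goes in short steps, Python scripts to look and compute and a tool call to move; the robot and the scene stay as the last step left them, time stands still between calls to the robot, and variables do not carry over. Pictures are saved under pics/ and viewed, at most 10 in all, crops included, and the job is handed in when it is done.

Besides the shell and the picture viewer there is one more tool, called after "Emit:" as name(argument=value, ...), one argument or row to a line, values as JSON. move_arm: Moves the arm, as the interface text tells. Its arguments: {"type":"object","properties":{"targets":{"type":"array"},"fingers":{"type":"number"}},"required":["targets"]}

```bash
mkdir -p pics; cat > h.py <<'E'
import numpy as np, cv2
from scipy.spatial.transform import Rotation as R
from workcell import robot
def rot(a): return R.from_euler('xyz',a,degrees=True).as_matrix()
def p2w(c,u,v,z):
    x,y=(u-c['cx'])/c['fx'],(v-c['cy'])/c['fy']
    a,b=x,y
    for _ in range(20):
        s=1+c['k1']*(a*a+b*b); a,b=x/s,y/s
    d=rot(c['attitude'])@np.array([a,-b,-1]); o=np.array(c['xyz'])
    return o+d*(z-o[2])/d[2]
def w2p(c,p):
    q=rot(c['attitude']).T@(np.array(p)-np.array(c['xyz'])); a,b=q[0]/-q[2],-q[1]/-q[2]
    s=1+c['k1']*(a*a+b*b); return c['cx']+c['fx']*a*s, c['cy']+c['fy']*b*s
E
python3 - <<'E'
from h import *
for n in('top','side'):
    c=robot.read_camera(n); cv2.imwrite(f'pics/{n}0.png',cv2.resize(c['pixels'],(800,600),interpolation=cv2.INTER_CUBIC))
    print(n,{k:v for k,v in c.items() if k!='pixels'})
print(robot.get_obs())
E
```

```text
top {'fx': 444.64415429889095, 'fy': 444.64415429889095, 'cx': 247.65749227415944, 'cy': 195.72872136955235, 'k1': 0.04407796572217235, 'xyz': array([ 0.26309577, -0.01900945,  1.57420394]), 'attitude': array([  8.68159018,  -0.16136097, -89.30937901])}
side {'fx': 354.13198554510444, 'fy': 354.13198554510444, 'cx': 248.19794787260525, 'cy': 190.58402869069872, 'k1': -0.1023694296125675, 'xyz': array([ 0.19354256, -0.81570886,  0.58016535]), 'attitude': array([ 59.32762135,  -0.83756132, -18.99314575])}
{'time': 0.1, 'qpos': array([-78.02897538,  33.027881  ,   1.4223983 ,  82.38173679,
        -0.85946088,  64.68725602,  -3.23548369]), 'dq': array([-0.03016149, -0.07440006,  0.06450052, -0.13721455, -0.04123009,
        0.00162439,  0.05304012]), 'effort': array([ 5.02559618e-03, -7.67312908e+01,  2.25755922e+00, -2.86598128e+01,
        1.58235524e-02,  8.75237456e-03,  3.08624192e-05]), 'position': array([0.19471186, 0.64614787, 0.40392705]), 'orientation': array([-1.79913757e+02,  3.70945226e-03,  1.63232213e+02]), 'contact_force': array([ 0.33024155,  0.06402993, -0.37035241]), 'wrist_torque': array([ 0.00701179, -0.04651142,  0.01725278]), 'finger_force': 0.0, 'opening': 0.08557741033676193}
```

View pics/top0.png

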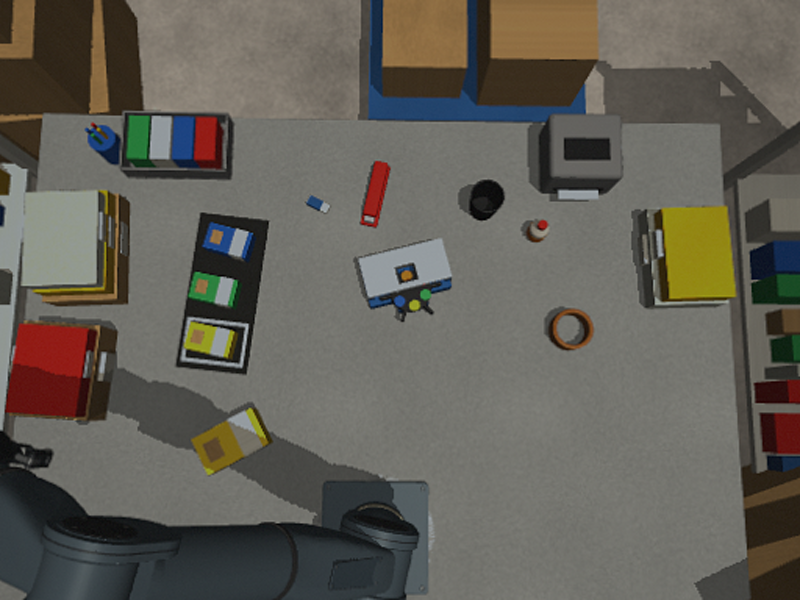

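View pics/side0.png

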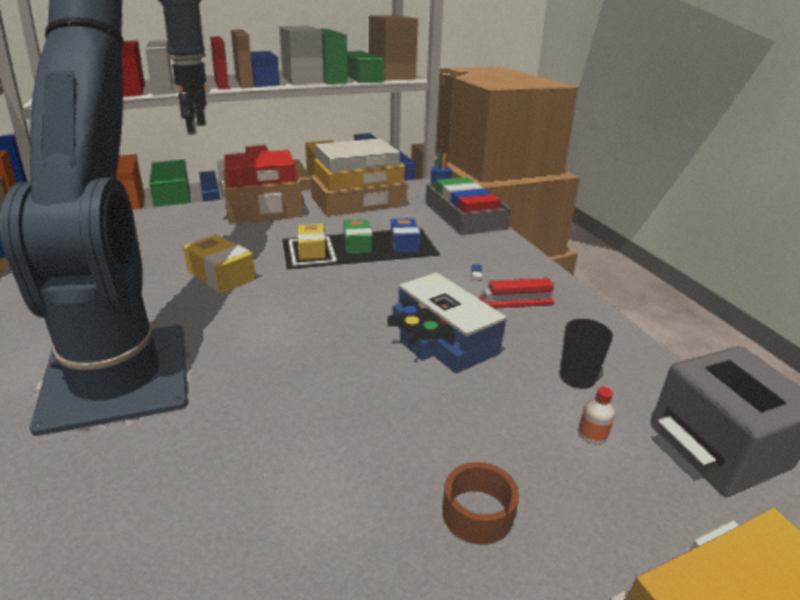

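The small yellow carton stands in the white frame at (210,340) in the top view. The larger yellow carton, at (230,440), is off the mat and is the decoy. Orange shows in the window at (405,273), so yellow is 3 clicks forward. Next I'll enlarge the counter and the mat.

```bash
python3 - <<'E'
from h import *
c=robot.read_camera('top');p=c['pixels']
a=cv2.resize(p[145:215,220:300],(640,560),interpolation=cv2.INTER_CUBIC)
cv2.imwrite('pics/ctr.png',a)
cv2.imwrite('pics/mat.png',cv2.resize(p[130:310,105:185],(320,720))[:, :][0:600])
E
```

```text
(no output)
```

View pics/ctr.png

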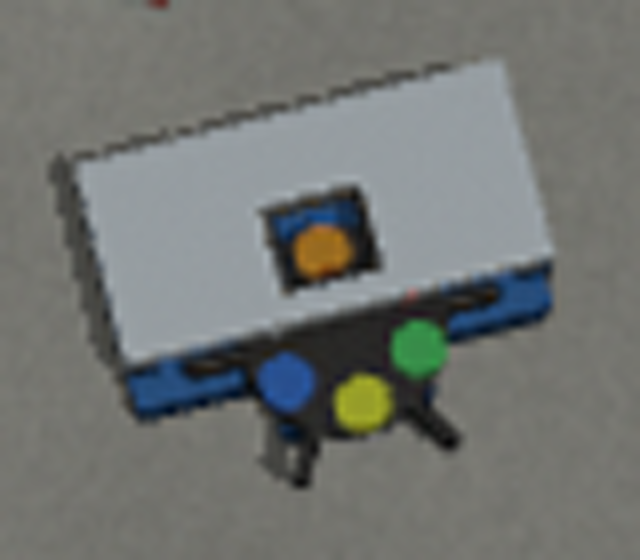

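View pics/mat.png

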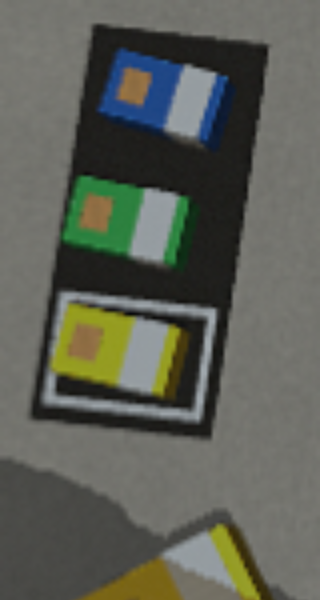

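Crop: small yellow carton stands in the frame. Orange dot at (322,250), opposite yellow dot at (363,403), free teeth tips at (300,483) and (455,440), hood corners (75,163), (500,60), (552,258), (125,362).

```bash
python3 - <<'E'
from h import *
c=robot.read_camera('top')
f=lambda x,y,z:p2w(c,(x+.5)/8-.5+220,(y+.5)/8-.5+145,z)
o,y,b,g=[f(*q,.066) for q in((322,250),(363,403),(287,382),(419,348))]
print('dots',o,y,b,g,'mid',(o+y)/2,np.linalg.norm(o-y), 'bg',np.linalg.norm(b-g))
d=o-y;print('yaw dots',np.degrees(np.arctan2(d[1],d[0])))
H=[f(*q,.079) for q in((75,163),(500,60),(552,258),(125,362))]
for i in range(4):
    e=H[(i+1)%4]-H[i];print(H[i],np.linalg.norm(e),np.degrees(np.arctan2(e[1],e[0])))
hc=sum(H)/4;
yaw=np.radians(14);e=np.array([np.cos(yaw),np.sin(yaw),0]);print('centre from hood',hc-.05*e)
m=(o+y)/2
for q in((300,483),(455,440)):
    t=f(*q,.06)-m;print('tooth',np.linalg.norm(t),np.degrees(np.arctan2(t[1],t[0])))
E
```

```text
dots [ 0.56354486 -0.06163123  0.066     ] [ 0.49691028 -0.07975435  0.066     ] [ 0.50562779 -0.04706331  0.066     ] [ 0.52114391 -0.10368503  0.066     ] mid [ 0.53022757 -0.07069279  0.066     ] 0.06905515050139006 bg 0.05870918930364323
yaw dots 15.215141025391146
[0.5976708  0.04515074 0.079     ] 0.18866577476926993 -75.35077623000595
[ 0.6453845  -0.13738193  0.079     ] 0.08952360989224195 -165.56582650702634
[ 0.55868673 -0.15969726  0.079     ] 0.18803992290647067 104.59520634338949
[0.51130286 0.02227466 0.079     ] 0.0893461690875677 14.835146187012473
centre from hood [ 0.52974644 -0.06950954  0.079     ]
tooth 0.06996999626280344 165.44031579251745
tooth 0.06882318339915164 -134.42830116046898
```

Wheel axis is at about (0.531, -0.070), yaw 14.6°. The 69 mm dot spacing (74 expected), the hood sides and the 70 mm tooth radius all fit. Plan: shut fingers, drop into the gap at 180°, sweep along the arc to the 240° gap centre (one click), lift, return, and do this three times.

```bash
cat >> h.py <<'E'
C=np.array([.531,-.070]);Y=14.6
def at(th,r,z):  # finger at counter angle th; tool y radial
    a=np.radians(th+Y); return (*(C+r*np.array([np.cos(a),np.sin(a)])),z,th+Y-90)
def rows(W,start=None):
    s=robot.get_obs(); p=s['position'];psi=s['orientation'][2]
    if start: p=np.array(start[:3]);psi=start[3]
    M=rot([180,0,psi])
    for w in W:
        d=M.T@(np.array(w[:3])-p)*100; t=-((w[3]-psi+180)%360-180)
        print({"tx":round(d[0],1),"ty":round(d[1],1),"tz":round(d[2],1),"twist":round(np.radians(t),2)})
E
python3 - <<'E'
from h import *
rows([(.47,.33,.405,163.2),at(180,.066,.36)])
print(at(180,.066,.36))
E
```

```text
{'tx': np.float64(-35.5), 'ty': np.float64(-22.3), 'tz': np.float64(-0.1), 'twist': np.float64(0.0)}
{'tx': np.float64(-47.2), 'ty': np.float64(-62.3), 'tz': np.float64(4.4), 'twist': np.float64(1.02)}
(np.float64(0.4671311947481899), np.float64(-0.0866365776440455), 0.36, 104.6)
```

Emit:
move_arm(
  targets=[
    {"tx":-35.5,"ty":-22.3,"tz":0,"twist":0},
    {"tx":-35.5,"ty":-22.3,"tz":0,"twist":0},
    {"tx":-35.5,"ty":-22.3,"tz":0,"twist":0},
    {"tx":-35.5,"ty":-22.3,"tz":0,"twist":0},
    {"tx":-35.5,"ty":-22.3,"tz":0,"twist":0},
    {"tx":-35.5,"ty":-22.3,"tz":0,"twist":0},
    {"tx":-35.5,"ty":-22.3,"tz":0,"twist":0},
    {"tx":-35.5,"ty":-22.3,"tz":0,"twist":0},
  ],
  fingers=1,
)

```text
time: 1.0
position: [0.4587, 0.3431, 0.4048]
orientation: [180.0, 0.0, 163.2]
contact_force: [0.9, 0.8, -0.3]
opening: 0.0001
finger_force: 0.0
```

```bash
python3 - <<'E'
from h import *
rows([at(180,.066,.36)])
E
```

```text
{'tx': np.float64(-13.2), 'ty': np.float64(-40.9), 'tz': np.float64(4.5), 'twist': np.float64(1.02)}
```

Emit:
move_arm(
  targets=[
    {"tx":-11.7,"ty":-40,"tz":4.5,"twist":1.02},
    {"tx":-11.7,"ty":-40,"tz":4.5,"twist":1.02},
    {"tx":-11.7,"ty":-40,"tz":4.5,"twist":1.02},
    {"tx":-11.7,"ty":-40,"tz":4.5,"twist":1.02},
    {"tx":-11.7,"ty":-40,"tz":4.5,"twist":1.02},
    {"tx":-11.7,"ty":-40,"tz":4.5,"twist":1.02},
    {"tx":-11.7,"ty":-40,"tz":4.5,"twist":1.02},
    {"tx":-11.7,"ty":-40,"tz":4.5,"twist":1.02},
  ],
)

```text
time: 1.8
position: [0.4541, -0.0545, 0.3617]
orientation: [180.0, 0.0, 104.6]
contact_force: [0.3, 0.2, -0.4]
opening: -0.0003
finger_force: 0.0
```

Emit:
move_arm(
  targets=[
    {"tx":0,"ty":0,"tz":0,"twist":0},
    {"tx":0,"ty":0,"tz":0,"twist":0},
    {"tx":0,"ty":0,"tz":0,"twist":0},
  ],
)

```text
time: 2.1
position: [0.4546, -0.0518, 0.3617]
orientation: [180.0, -0.0, 104.9]
contact_force: [0.1, 0.4, 0.3]
opening: -0.0002
finger_force: 0.0
```

```bash
python3 - <<'E'
from h import *
print(robot.get_obs()['position'],robot.get_obs()['orientation'])
rows([at(180,.066,.27),at(180,.066,.223)])
E
```

```text
[ 0.45459627 -0.05182917  0.36173627] [ 1.79996664e+02 -3.43436718e-02  1.04864095e+02]
{'tx': np.float64(-3.7), 'ty': np.float64(0.3), 'tz': np.float64(9.2), 'twist': np.float64(0.0)}
{'tx': np.float64(-3.7), 'ty': np.float64(0.3), 'tz': np.float64(13.9), 'twist': np.float64(0.0)}
```

Emit:
move_arm(
  targets=[
    {"tx":-3.7,"ty":0.3,"tz":4,"twist":0},
    {"tx":-3.7,"ty":0.3,"tz":9.2,"twist":0},
    {"tx":-3.7,"ty":0.3,"tz":9.2,"twist":0},
    {"tx":-3.7,"ty":0.3,"tz":9.2,"twist":0},
    {"tx":-3.7,"ty":0.3,"tz":9.2,"twist":0},
    {"tx":-3.7,"ty":0.3,"tz":9.2,"twist":0},
  ],
)

```text
time: 2.7
position: [0.4674, -0.0872, 0.2716]
orientation: [179.8, 0.0, 104.9]
contact_force: [-0.1, 0.9, 0.1]
opening: -0.0001
finger_force: 0.0
```

```bash
python3 - <<'E'
from h import *
s=robot.get_obs();print(s['position'],s['orientation'],at(180,.066,.27))
rows([at(180,.066,.223)])
c=robot.read_camera('side')
cv2.imwrite('pics/s1.png',cv2.resize(c['pixels'][120:245,210:350],(672,600),interpolation=cv2.INTER_CUBIC))
E
```

```text
[ 0.46735982 -0.08719292  0.27163213] [1.79830537e+02 3.15671642e-02 1.04864345e+02] (np.float64(0.4671311947481899), np.float64(-0.0866365776440455), 0.27, 104.6)
{'tx': np.float64(0.1), 'ty': np.float64(-0.0), 'tz': np.float64(4.9), 'twist': np.float64(0.0)}
```

View pics/s1.png

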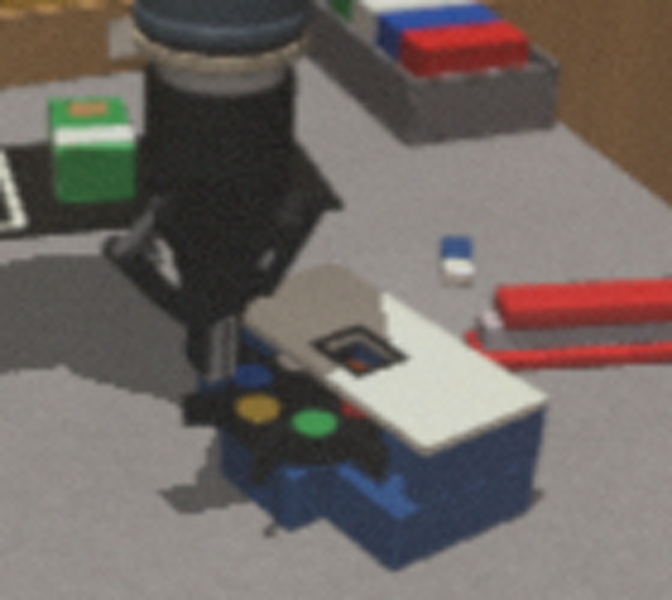

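The shut fingers hang above the wheel's left side, tip near (215,375). I'll check the projected gap and teeth against the picture before dropping.

```bash
python3 - <<'E'
from h import *
c=robot.read_camera('side')
def q(p): u,v=w2p(c,p); return round((u-210)*4.8),round((v-120)*4.8)
for th in(150,210,270): a=at(th,.07,0);print('tooth',th,q((a[0],a[1],.065)))
for th in(180,240,120): a=at(th,.037,0);print('dot',th,q((a[0],a[1],.065)))
s=robot.get_obs()['position']; print('tip',q((*s[:2],.0985)),'tip down',q((*s[:2],.05)))
E
```

```text
tooth 150 (182, 391)
tooth 210 (254, 451)
tooth 270 (383, 447)
dot 180 (252, 408)
dot 240 (313, 425)
dot 120 (245, 373)
tip (211, 372) tip down (209, 446)
```

Projections agree with the picture. Dropping into the gap.

Emit:
move_arm(
  targets=[
    {"tx":0.1,"ty":0,"tz":2,"twist":0},
    {"tx":0.1,"ty":0,"tz":4,"twist":0},
    {"tx":0.1,"ty":0,"tz":4.8,"twist":0},
    {"tx":0.1,"ty":0,"tz":4.8,"twist":0},
    {"tx":0.1,"ty":0,"tz":4.8,"twist":0},
  ],
)

```text
time: 3.3
position: [0.4668, -0.087, 0.2224]
orientation: [180.0, 0.0, 104.8]
contact_force: [1.1, 0.2, -0.9]
opening: -0.0001
finger_force: 0.0
```

```bash
python3 - <<'E'
from h import *
s=robot.get_obs();print(s['position'],s['orientation'])
z=s['position'][2]
rows([at(t,.066,z) for t in range(180,241,4)])
E
```

```text
[ 0.46675024 -0.08701276  0.22244112] [1.79965080e+02 1.13525827e-02 1.04772271e+02]
{'tx': np.float64(0.0), 'ty': np.float64(0.0), 'tz': np.float64(0.0), 'twist': np.float64(0.0)}
{'tx': np.float64(-0.4), 'ty': np.float64(0.1), 'tz': np.float64(0.0), 'twist': np.float64(-0.07)}
{'tx': np.float64(-0.9), 'ty': np.float64(0.1), 'tz': np.float64(0.0), 'twist': np.float64(-0.14)}
{'tx': np.float64(-1.3), 'ty': np.float64(0.2), 'tz': np.float64(0.0), 'twist': np.float64(-0.21)}
{'tx': np.float64(-1.8), 'ty': np.float64(0.3), 'tz': np.float64(0.0), 'twist': np.float64(-0.28)}
{'tx': np.float64(-2.2), 'ty': np.float64(0.4), 'tz': np.float64(0.0), 'twist': np.float64(-0.35)}
{'tx': np.float64(-2.7), 'ty': np.float64(0.6), 'tz': np.float64(0.0), 'twist': np.float64(-0.42)}
{'tx': np.float64(-3.1), 'ty': np.float64(0.8), 'tz': np.float64(0.0), 'twist': np.float64(-0.49)}
{'tx': np.float64(-3.5), 'ty': np.float64(1.0), 'tz': np.float64(0.0), 'twist': np.float64(-0.56)}
{'tx': np.float64(-3.9), 'ty': np.float64(1.3), 'tz': np.float64(0.0), 'twist': np.float64(-0.63)}
{'tx': np.float64(-4.2), 'ty': np.float64(1.6), 'tz': np.float64(0.0), 'twist': np.float64(-0.7)}
{'tx': np.float64(-4.6), 'ty': np.float64(1.9), 'tz': np.float64(0.0), 'twist': np.float64(-0.76)}
{'tx': np.float64(-4.9), 'ty': np.float64(2.2), 'tz': np.float64(0.0), 'twist': np.float64(-0.83)}
{'tx': np.float64(-5.2), 'ty': np.float64(2.6), 'tz': np.float64(0.0), 'twist': np.float64(-0.9)}
{'tx': np.float64(-5.5), 'ty': np.float64(2.9), 'tz': np.float64(0.0), 'twist': np.float64(-0.97)}
{'tx': np.float64(-5.7), 'ty': np.float64(3.3), 'tz': np.float64(0.0), 'twist': np.float64(-1.04)}
```

Emit:
move_arm(
  targets=[
    {"tx":-0.4,"ty":0.1,"tz":0,"twist":-0.07},
    {"tx":-0.9,"ty":0.1,"tz":0,"twist":-0.14},
    {"tx":-1.3,"ty":0.2,"tz":0,"twist":-0.21},
    {"tx":-1.8,"ty":0.3,"tz":0,"twist":-0.28},
    {"tx":-2.2,"ty":0.4,"tz":0,"twist":-0.35},
    {"tx":-2.7,"ty":0.6,"tz":0,"twist":-0.42},
    {"tx":-3.1,"ty":0.8,"tz":0,"twist":-0.49},
    {"tx":-3.1,"ty":0.8,"tz":0,"twist":-0.49},
  ],
)

```text
time: 4.1
position: [0.4826, -0.1152, 0.2227]
orientation: [180.0, 0.1, 132.9]
contact_force: [-1.2, 1.1, 1.0]
opening: 0.0001
finger_force: 0.4
```

Emit:
move_arm(
  targets=[
    {"tx":-0.4,"ty":0.1,"tz":0,"twist":-0.07},
    {"tx":-0.9,"ty":0.1,"tz":0,"twist":-0.14},
    {"tx":-1.3,"ty":0.2,"tz":0,"twist":-0.21},
    {"tx":-1.8,"ty":0.3,"tz":0,"twist":-0.28},
    {"tx":-2.2,"ty":0.4,"tz":0,"twist":-0.35},
    {"tx":-2.7,"ty":0.6,"tz":0,"twist":-0.42},
    {"tx":-3.1,"ty":0.8,"tz":0,"twist":-0.49},
    {"tx":-3.5,"ty":1,"tz":0,"twist":-0.56},
  ],
)

```text
time: 4.9
position: [0.5135, -0.1338, 0.2224]
orientation: [-180.0, 0.1, 165.0]
contact_force: [-0.0, 0.6, -0.5]
opening: 0.0002
finger_force: 0.0
```

```bash
python3 - <<'E'
from h import *
s=robot.get_obs();print(s['position'],s['orientation'],s['contact_force'],at(240,.066,.223))
c=robot.read_camera('side')
cv2.imwrite('pics/s2.png',cv2.resize(c['pixels'][120:245,210:350],(672,600),interpolation=cv2.INTER_CUBIC))
rows([at(240,.066,.27),at(180,.066,.27)])
E
```

```text
[ 0.51351817 -0.13380825  0.22243036] [-1.79971852e+02  5.26847316e-02  1.64964350e+02] [-0.03091092  0.61600706 -0.5351918 ] (np.float64(0.5134732962458706), np.float64(-0.13363029667945125), 0.223, 164.6)
{'tx': np.float64(0.1), 'ty': np.float64(0.0), 'tz': np.float64(-4.8), 'twist': np.float64(0.01)}
{'tx': np.float64(5.8), 'ty': np.float64(3.4), 'tz': np.float64(-4.8), 'twist': np.float64(1.06)}
```

View pics/s2.png

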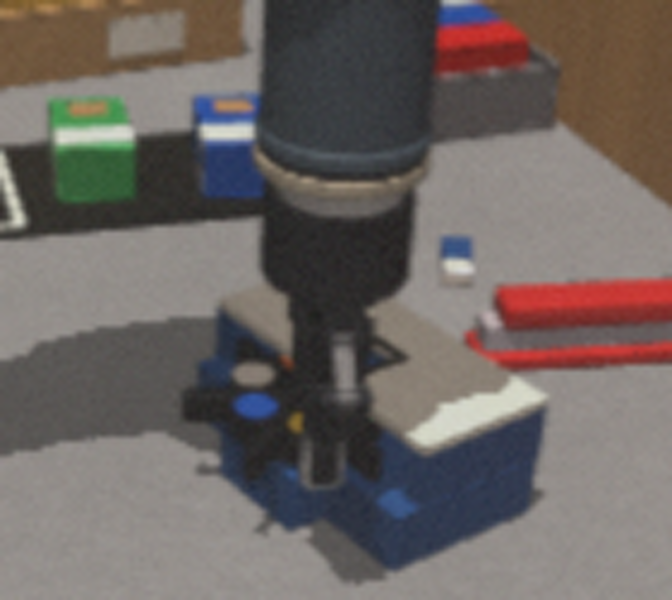

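One click is done. The blue dot is now at the front (255,405), white follows and orange leaves the hood, so red is in the window, and the finger stands free in the gap. Lift, return and repeat.

Emit:
move_arm(
  targets=[
    {"tx":0,"ty":0,"tz":-2.4,"twist":0},
    {"tx":0,"ty":0,"tz":-4.8,"twist":0},
    {"tx":0,"ty":0,"tz":-4.8,"twist":0},
  ],
)

```text
time: 5.25
position: [0.514, -0.1339, 0.2728]
orientation: [180.0, 0.3, 164.7]
contact_force: [-0.1, -1.3, -0.3]
opening: 0.0001
finger_force: 0.0
```

Emit:
move_arm(
  targets=[
    {"tx":3,"ty":1.7,"tz":0,"twist":0.15},
    {"tx":5.8,"ty":3.4,"tz":0,"twist":0.3},
    {"tx":5.8,"ty":3.4,"tz":0,"twist":0.45},
    {"tx":5.8,"ty":3.4,"tz":0,"twist":0.6},
    {"tx":5.8,"ty":3.4,"tz":0,"twist":0.75},
    {"tx":5.8,"ty":3.4,"tz":0,"twist":0.9},
    {"tx":5.8,"ty":3.4,"tz":0,"twist":1.05},
    {"tx":5.8,"ty":3.4,"tz":0,"twist":1.05},
  ],
)

```text
time: 6.05
position: [0.4659, -0.0855, 0.2696]
orientation: [-180.0, 0.0, 104.5]
contact_force: [1.1, -0.2, -0.2]
opening: 0.0002
finger_force: 0.0
```

```bash
python3 - <<'E'
from h import *
s=robot.get_obs();print(s['position'],s['orientation'],s['contact_force'])
rows([at(180,.066,.2225)])
E
```

```text
[ 0.46594974 -0.08552316  0.269635  ] [-1.79983332e+02  3.11928135e-02  1.04537390e+02] [ 1.07746203 -0.17596473 -0.21323347]
{'tx': np.float64(-0.1), 'ty': np.float64(0.1), 'tz': np.float64(4.7), 'twist': np.float64(-0.0)}
```

Emit:
move_arm(
  targets=[
    {"tx":-0.1,"ty":-0.1,"tz":2,"twist":0},
    {"tx":-0.1,"ty":-0.1,"tz":4,"twist":0},
    {"tx":-0.1,"ty":-0.1,"tz":4.7,"twist":0},
    {"tx":-0.1,"ty":-0.1,"tz":4.7,"twist":0},
  ],
)

```text
time: 6.45
position: [0.4651, -0.087, 0.2221]
orientation: [-179.9, -0.0, 104.9]
contact_force: [-0.1, -0.3, 0.5]
opening: 0.0003
finger_force: 0.0
```

Emit:
move_arm(
  targets=[
    {"tx":-0.4,"ty":0.1,"tz":0,"twist":-0.07},
    {"tx":-0.9,"ty":0.1,"tz":0,"twist":-0.14},
    {"tx":-1.3,"ty":0.2,"tz":0,"twist":-0.21},
    {"tx":-1.8,"ty":0.3,"tz":0,"twist":-0.28},
    {"tx":-2.2,"ty":0.4,"tz":0,"twist":-0.35},
    {"tx":-2.7,"ty":0.6,"tz":0,"twist":-0.42},
    {"tx":-3.1,"ty":0.8,"tz":0,"twist":-0.49},
    {"tx":-3.1,"ty":0.8,"tz":0,"twist":-0.49},
  ],
)

```text
time: 7.25
position: [0.4813, -0.1154, 0.2236]
orientation: [180.0, 0.1, 132.9]
contact_force: [-1.1, 0.4, 0.7]
opening: 0.0
finger_force: 0.4
```

Emit:
move_arm(
  targets=[
    {"tx":-0.4,"ty":0.1,"tz":0,"twist":-0.07},
    {"tx":-0.9,"ty":0.1,"tz":0,"twist":-0.14},
    {"tx":-1.3,"ty":0.2,"tz":0,"twist":-0.21},
    {"tx":-1.8,"ty":0.3,"tz":0,"twist":-0.28},
    {"tx":-2.2,"ty":0.4,"tz":0,"twist":-0.35},
    {"tx":-2.7,"ty":0.6,"tz":0,"twist":-0.42},
    {"tx":-3.1,"ty":0.8,"tz":0,"twist":-0.49},
    {"tx":-3.5,"ty":1,"tz":0,"twist":-0.56},
  ],
)

```text
time: 8.05
position: [0.5124, -0.134, 0.2234]
orientation: [-180.0, 0.0, 165.0]
contact_force: [0.1, -0.5, 0.3]
opening: -0.0004
finger_force: 0.0
```

Emit:
move_arm(
  targets=[
    {"tx":0,"ty":0,"tz":-2.4,"twist":0},
    {"tx":0,"ty":0,"tz":-4.8,"twist":0},
    {"tx":0,"ty":0,"tz":-4.8,"twist":0},
  ],
)

```text
time: 8.35
position: [0.513, -0.1341, 0.2738]
orientation: [-180.0, 0.3, 164.8]
contact_force: [1.0, -0.3, 0.1]
opening: -0.0001
finger_force: 0.0
```

Emit:
move_arm(
  targets=[
    {"tx":3,"ty":1.7,"tz":0,"twist":0.15},
    {"tx":5.8,"ty":3.4,"tz":0,"twist":0.3},
    {"tx":5.8,"ty":3.4,"tz":0,"twist":0.45},
    {"tx":5.8,"ty":3.4,"tz":0,"twist":0.6},
    {"tx":5.8,"ty":3.4,"tz":0,"twist":0.75},
    {"tx":5.8,"ty":3.4,"tz":0,"twist":0.9},
    {"tx":5.8,"ty":3.4,"tz":0,"twist":1.05},
    {"tx":5.8,"ty":3.4,"tz":0,"twist":1.05},
  ],
)

```text
time: 9.15
position: [0.4649, -0.0856, 0.2707]
orientation: [-180.0, 0.0, 104.6]
contact_force: [0.0, 0.2, -0.6]
opening: 0.0001
finger_force: 0.0
```

```bash
python3 - <<'E'
from h import *
s=robot.get_obs();print(s['position'],s['orientation'],s['contact_force'])
rows([at(180,.066,.2225)])
c=robot.read_camera('side')
cv2.imwrite('pics/s3.png',cv2.resize(c['pixels'][120:245,210:350],(672,600),interpolation=cv2.INTER_CUBIC))
E
```

```text
[ 0.46490019 -0.0856397   0.2706974 ] [-1.79985532e+02  3.34478119e-02  1.04604416e+02] [ 0.01886762  0.24892341 -0.64280314]
{'tx': np.float64(-0.2), 'ty': np.float64(0.2), 'tz': np.float64(4.8), 'twist': np.float64(0.0)}
```

View pics/s3.png

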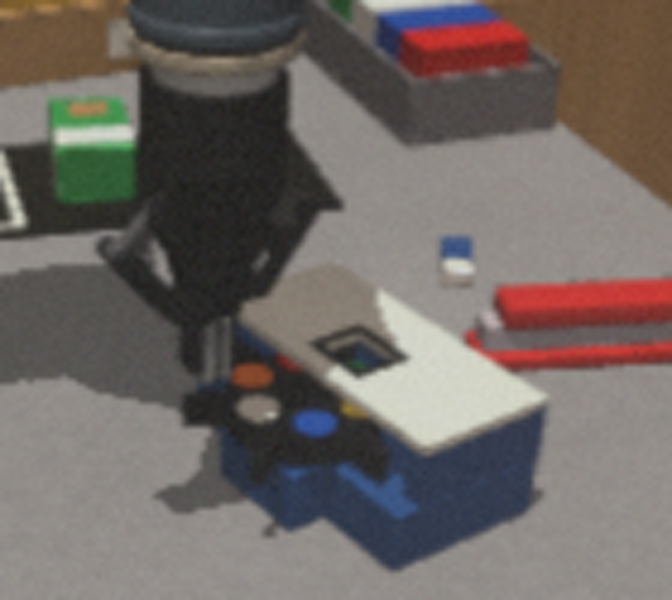

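Two clicks are done: white is at the front (258,408), opposite green, and green shows in the window. One more click, then retreat.

Emit:
move_arm(
  targets=[
    {"tx":-0.2,"ty":0.2,"tz":2,"twist":0},
    {"tx":-0.2,"ty":0.2,"tz":4,"twist":0},
    {"tx":-0.2,"ty":0.2,"tz":4.8,"twist":0},
    {"tx":-0.2,"ty":0.2,"tz":4.8,"twist":0},
  ],
)

```text
time: 9.6
position: [0.467, -0.0874, 0.222]
orientation: [-179.9, -0.0, 104.9]
contact_force: [-0.4, 0.2, 0.3]
opening: 0.0002
finger_force: 0.0
```

Emit:
move_arm(
  targets=[
    {"tx":-0.4,"ty":0.1,"tz":0,"twist":-0.07},
    {"tx":-0.9,"ty":0.1,"tz":0,"twist":-0.14},
    {"tx":-1.3,"ty":0.2,"tz":0,"twist":-0.21},
    {"tx":-1.8,"ty":0.3,"tz":0,"twist":-0.28},
    {"tx":-2.2,"ty":0.4,"tz":0,"twist":-0.35},
    {"tx":-2.7,"ty":0.6,"tz":0,"twist":-0.42},
    {"tx":-3.1,"ty":0.8,"tz":0,"twist":-0.49},
    {"tx":-3.1,"ty":0.8,"tz":0,"twist":-0.49},
  ],
)

```text
time: 10.4
position: [0.4834, -0.1157, 0.2236]
orientation: [180.0, 0.1, 133.0]
contact_force: [-0.9, 0.7, 0.7]
opening: -0.0
finger_force: 0.4
```

Emit:
move_arm(
  targets=[
    {"tx":-0.4,"ty":0.1,"tz":0,"twist":-0.07},
    {"tx":-0.9,"ty":0.1,"tz":0,"twist":-0.14},
    {"tx":-1.3,"ty":0.2,"tz":0,"twist":-0.21},
    {"tx":-1.8,"ty":0.3,"tz":0,"twist":-0.28},
    {"tx":-2.2,"ty":0.4,"tz":0,"twist":-0.35},
    {"tx":-2.7,"ty":0.6,"tz":0,"twist":-0.42},
    {"tx":-3.1,"ty":0.8,"tz":0,"twist":-0.49},
    {"tx":-3.5,"ty":1,"tz":0,"twist":-0.56},
  ],
)

```text
time: 11.2
position: [0.5144, -0.1343, 0.2234]
orientation: [-180.0, 0.0, 165.0]
contact_force: [0.1, 0.1, -1.1]
opening: -0.0004
finger_force: 0.0
```

Emit:
move_arm(
  targets=[
    {"tx":0,"ty":0,"tz":-2.4,"twist":0},
    {"tx":0,"ty":0,"tz":-5,"twist":0},
    {"tx":0,"ty":0,"tz":-10,"twist":0},
    {"tx":0,"ty":0,"tz":-15,"twist":0},
    {"tx":0,"ty":0,"tz":-15,"twist":0},
  ],
)

```text
time: 11.7
position: [0.5155, -0.1344, 0.3796]
orientation: [180.0, 0.6, 164.8]
contact_force: [0.8, -0.0, 0.2]
opening: -0.0
finger_force: 0.0
```

```bash
python3 - <<'E'
from h import *
s=robot.get_obs();print(s['position'],s['orientation'])
rows([(.45,-.35,.372,164.6)])
E
```

```text
[ 0.51547752 -0.13435454  0.37960664] [179.97454352   0.63309968 164.83224979]
{'tx': np.float64(0.7), 'ty': np.float64(-22.5), 'tz': np.float64(0.8), 'twist': np.float64(0.0)}
```

Emit:
move_arm(
  targets=[
    {"tx":0.7,"ty":-22.5,"tz":0,"twist":0},
    {"tx":0.7,"ty":-22.5,"tz":0,"twist":0},
    {"tx":0.7,"ty":-22.5,"tz":0,"twist":0},
    {"tx":0.7,"ty":-22.5,"tz":0,"twist":0},
    {"tx":0.7,"ty":-22.5,"tz":0,"twist":0},
    {"tx":0.7,"ty":-22.5,"tz":0,"twist":0},
    {"tx":0.7,"ty":-22.5,"tz":0,"twist":0},
    {"tx":0.7,"ty":-22.5,"tz":0,"twist":0},
  ],
)

```text
time: 12.5
position: [0.4496, -0.3482, 0.3729]
orientation: [180.0, 0.0, 165.0]
contact_force: [-0.0, -0.0, 0.1]
opening: 0.0
finger_force: 0.0
```

```bash
python3 - <<'E'
from h import *
c=robot.read_camera('top')
cv2.imwrite('pics/end.png',cv2.resize(c['pixels'][100:300,100:300],(600,600),interpolation=cv2.INTER_CUBIC))
E
```

```text
(no output)
```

View pics/end.png

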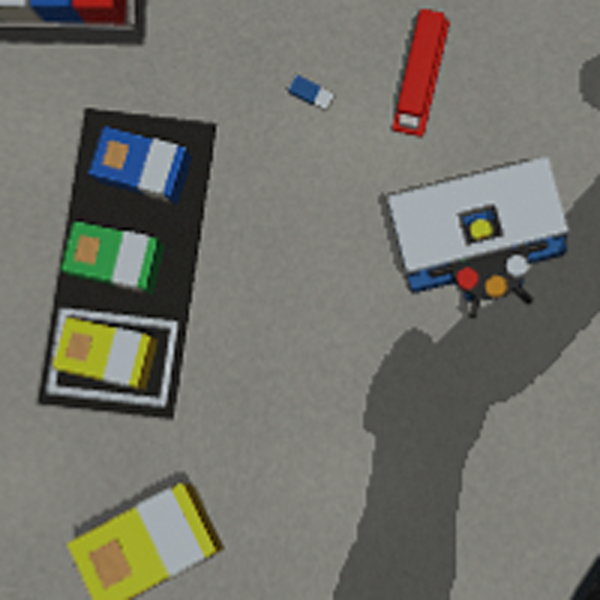

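Yellow shows in the window at (481,228), the teeth are at rest, the cartons have not moved and the arm is clear.

```bash
python3 -c "
from workcell import robot
print(robot.sign_off())"
```

```text
the job is handed in; nothing more can be done
None
```

The small yellow carton stood in the frame, so I flicked the wheel three clicks forward from orange to yellow; yellow now shows in the window, nothing else was moved, the arm is clear, and the job is handed in.

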